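# Load the eyelet dies into the tray in reverse order

### The arm

A 6-joint arm with a two-finger parallel gripper is mounted at the origin on a cart in front of the work surface, level with it; the furniture and walls round the work are solid. World frame = base frame: x ahead of the robot, y to its left, z up, the work surface at z = 0. Lengths are in m, angles in rad, forces in N, time in s.
With the tool pointing down it reaches from about 0.35 to 0.725 m from the base axis. Payload 4.3 kg.
Tool frame: the origin (TCP) lies at the very end of the fingers, on their centre line; the grasp point (between the pads) lies 19 mm behind it; z points along the fingers, y is the line along which they close (so a half turn about z gives the same grasp; the last joint's range is limited). The gripper opens to 85 mm and grips with 20 to 120 N. Pads are 22 mm wide; open, the fingers measure 114 mm over their backs; the gripper's body (76 mm by 85 mm) begins 54 mm behind the grasp point. The pads swing forward as they close: fully open they stand 13 mm farther back than shut.
Start: joints at [1.212, 0.377, 0.081, 1.274, 0, 1.46], TCP at [0.142, 0.557, 0.231] pointing down, gripper open.
Joint ranges: [-2.72, 2.72], [-0.84, 1.66], [-1.02, 1.22], [-1.77, 2.12], [-1.37, 1.28], [-3.14, 3.14]. Speed limits (rad/s): [2.57, 2.57, 3.14, 3.14, 3.14, 3.14].

### API

Orientations are given as a rotation vector (axis times angle).
In Python, from workcell import env, viewer, find_in gives the robot as it stands.
- The arm moves only by the tool arm_command, never from a script. Its argument "increments" is text: rows parted by semicolons, each of 7 numbers parted by spaces: the shift along the tool's x, y, z in m, then the turn, a rotation vector about the tool's x, y, z in rad, then the opening, from 0 (shut) to 1 (fully open). In form: x y z rx ry rz claw; .... A call has 1 to 12 rows; each row is the pose to reach, as a shift and turn from the pose commanded when the call began, along the tool's axes at that moment; what a row does not reach only later rows make up. A row lasts 1/12 s, in which the tool goes at most 41.7 mm and 7.16 degrees, less where a joint would pass 70% of its speed; a pose out of reach is approached as far as the arm can. A call with a gripper value outside its range is refused whole. The fingers move at their own pace and stop on an object; the grip force is fixed at half the most. Time passes only in rows, so rows that repeat a pose let the fingers close. It gives the time, the measured TCP pose, the force, the opening and the grip force at its end, in the units of the state.
- env.state(): the state, without advancing time (a new reading comes with each control period).
- viewer.grab_frame(name): name is "scene" or "top" or "wrist"; returns (picture, depth): 420x560x3 uint8, blue, green, red; 420x560 float32, m along the optical axis (not along the pixel's ray), 0 where there is no reading.
- viewer.camera_info(name): a dict with "fx", "fy", "cx", "cy" (pixels), "k1" (the pictures are not rectified: a ray, as slopes to the right and down, at radius r is drawn at 1 + k1 r^2 times it, then the intrinsics apply), "world_to_cam" (4x4, takes a point from world to camera coordinates); the wrist camera has in their place "tool_from_camera" (4x4, takes a point from camera to tool coordinates, whose origin is the TCP and whose axes are the flange's). Camera axes: x right, y down, z forward; pixel columns grow to the right and rows downward; lengths in m; the calibration is good to about 2 mm. A picture is of the moment at which its call begins: read the wrist's pose just before it. camera_info takes no time and is no camera call.
- env.close_job(): hands the job in; it is judged then, once.
Trained networks look in the newest picture that a camera, given by its name, has taken for a name from the list of things; names that differ only in an ending like _2 or _b are one class to them, and where a whole thing is asked for, a point or a joint stands for the part that bears it (a point fixed in the world has none). Each returns a list of dicts, best first, with "conf" (0 to 1); they miss things now and then, are a little off and sometimes report something else, mostly with a low value. They report only what shows in the picture. A call takes as long as a camera call. They do not tell look-alikes from the thing itself.
- find_in(name, camera): "uv" ([column, row] in pixels, amid what is visible of it).
The state is a dict: "clock": time; "joint_pos": joint angles; "qvel": joint speeds; "joint_efforts": joint torques, N m; "tcp_pos": TCP position; "ee_rot": TCP orientation; "force": force on the tool from outside, world axes, zero at the start; "wrist_torque": the same for the moment, N m; "finger_gap": opening from 0.0 (shut) to 1.0 (fully open); "finger_force": force on a finger pad.
Only numpy, scipy, OpenCV 4.12 (cv2) and the standard library are available. Lean on these libraries where they do the work, as an engineer would, in place of code of your own. Each camera call takes 0.05 s, during which the arm holds its last target. There are 200 camera calls.

### The job

The four steel eyelet dies stand in a row in the wooden rack, in their order of use. Move them into the aluminium tray, one to a pocket and in reverse order: the die nearest the wooden rack's knob goes into the pocket farthest from the tray's wire handle, the next one into the next pocket, and so on until the die farthest from the knob is in the pocket nearest the handle. Leave every die standing upright on the floor of its pocket, and knock none over.

Things in the scene. Friction and masses are not known exactly. Their poses are not given: they have to be found in the camera images.
- die_pin_center (a point): Bare steel eyelet die, loose and standing upright in the wooden rack, the slim die: a round foot 30 mm across and 7 mm thick, a round shank 18 mm across, its top 20 mm tapering to a blunt point; 82 mm tall. This point lies on its axis half-way up (41 mm above its underside); its z axis points up along the die. Under 0.3 kg.
- seat_pin: The low black round seat, 40 mm across, in which the slim die stands at the start. It is fixed on the wooden rack and stays there. Origin: centre of its underside; floor 3 mm and rim 8 mm above that, wall 3 mm; the die has about 2 mm of play.
- die_square_center (a point): Bare steel eyelet die, loose and standing upright in the wooden rack, the square die: a square foot 32 mm wide and 8 mm thick, a square shank 24 mm wide with a flat top; 70 mm tall. Its x and y axes are square to its faces and at the start are nearly those of the wooden rack. This point lies on its axis half-way up (35 mm above its underside); its z axis points up along the die. Under 0.3 kg.
- seat_square: The low black square seat, 42 mm across, in which the square die stands at the start. It is fixed on the wooden rack and stays there. Origin: centre of its underside; floor 3 mm and rim 8 mm above that, wall 3 mm; the die has about 2 mm of play.
- die_dome_center (a point): Bare steel eyelet die, loose and standing upright in the wooden rack, the stout die: a round foot 40 mm across and 7 mm thick, a round shank 31 mm across with a domed top; 62 mm tall. This point lies on its axis half-way up (31 mm above its underside); its z axis points up along the die. Under 0.3 kg.
- seat_dome: The low black round seat, 50 mm across, in which the stout die stands at the start. It is fixed on the wooden rack and stays there. Origin: centre of its underside; floor 3 mm and rim 8 mm above that, wall 3 mm; the die has about 2 mm of play.
- die_cup_center (a point): Bare steel eyelet die, loose and standing upright in the wooden rack, the flat-topped round die: a round foot 35 mm across and 7 mm thick, a straight round shank 25 mm across with two dark rings near the flat top, which has a dark centre; 74 mm tall. This point lies on its axis half-way up (37 mm above its underside); its z axis points up along the die. Under 0.3 kg.
- seat_cup: The low black round seat, 45 mm across, in which the flat-topped round die stands at the start. It is fixed on the wooden rack and stays there. Origin: centre of its underside; floor 3 mm and rim 8 mm above that, wall 3 mm; the die has about 2 mm of play.
- wood_rack: Wooden rack fixed to the table: a board 64 x 272 mm (its x, y), 14 mm thick, with four seats in a row along y and a turned wooden knob, 27 mm high, at one end only. Origin on the table under the middle of the row; +y points to the knob. Seat centres at x = 0, y = +87, +29, -29, -87 mm; which die and seat is in which position differs from start to start.
- tray: Aluminium tray fixed to the table, 64 x 244 mm (its x, y), with four square pockets, 56 mm wide inside, dark floors, and a flat wire handle beyond one end only. Origin on the table under the middle of the row; +y points to the handle. Pocket centres at x = 0, y = +90, +30, -30, -90 mm; floors 4 mm, walls and ribs (4 mm thick) 12 mm above the table.
Things that resemble listed ones, but are neither listed nor needed, are in the scene too. What is shaped like the part that bears die_square_center but blue is not meant.

How it is judged:
At the end, for the whole second after the job is handed in: Each die stands upright (within 0.08 rad), at rest, on its pocket's floor (height within 3 mm), its axis within 14 mm of the pocket's centre along and across the tray; n-th die from the wooden rack's knob at the start = (5 - n)-th pocket from the tray's handle (((y of seat_pin in the frame of wood_rack between 0.075 and 0.099 m and y of die_pin_center in the frame of tray between -0.104 and -0.076 m) or (y of seat_pin in the frame of wood_rack between 0.017 and 0.041 m and y of die_pin_center in the frame of tray between -0.044 and -0.016 m) or (y of seat_pin in the frame of wood_rack between -0.041 and -0.017 m and y of die_pin_center in the frame of tray between 0.016 and 0.044 m) or (y of seat_pin in the frame of wood_rack between -0.099 and -0.075 m and y of die_pin_center in the frame of tray between 0.076 and 0.104 m)) and x of die_pin_center in the frame of tray between -0.014 and 0.014 m and z of die_pin_center in the frame of tray between 0.042 and 0.048 m and angle between each of die_pin_center, die_square_center, die_dome_center, die_cup_center's own z axis and vertical below 0.08 rad and linear speed of each of die_pin, die_square, die_dome, die_cup below 0.01 m/s and ((y of seat_square in the frame of wood_rack between 0.075 and 0.099 m and y of die_square_center in the frame of tray between -0.104 and -0.076 m) or (y of seat_square in the frame of wood_rack between 0.017 and 0.041 m and y of die_square_center in the frame of tray between -0.044 and -0.016 m) or (y of seat_square in the frame of wood_rack between -0.041 and -0.017 m and y of die_square_center in the frame of tray between 0.016 and 0.044 m) or (y of seat_square in the frame of wood_rack between -0.099 and -0.075 m and y of die_square_center in the frame of tray between 0.076 and 0.104 m)) and x of die_square_center in the frame of tray between -0.014 and 0.014 m and z of die_square_center in the frame of tray between 0.036 and 0.042 m and ((y of seat_dome in the frame of wood_rack between 0.075 and 0.099 m and y of die_dome_center in the frame of tray between -0.104 and -0.076 m) or (y of seat_dome in the frame of wood_rack between 0.017 and 0.041 m and y of die_dome_center in the frame of tray between -0.044 and -0.016 m) or (y of seat_dome in the frame of wood_rack between -0.041 and -0.017 m and y of die_dome_center in the frame of tray between 0.016 and 0.044 m) or (y of seat_dome in the frame of wood_rack between -0.099 and -0.075 m and y of die_dome_center in the frame of tray between 0.076 and 0.104 m)) and x of die_dome_center in the frame of tray between -0.014 and 0.014 m and z of die_dome_center in the frame of tray between 0.032 and 0.038 m and ((y of seat_cup in the frame of wood_rack between 0.075 and 0.099 m and y of die_cup_center in the frame of tray between -0.104 and -0.076 m) or (y of seat_cup in the frame of wood_rack between 0.017 and 0.041 m and y of die_cup_center in the frame of tray between -0.044 and -0.016 m) or (y of seat_cup in the frame of wood_rack between -0.041 and -0.017 m and y of die_cup_center in the frame of tray between 0.016 and 0.044 m) or (y of seat_cup in the frame of wood_rack between -0.099 and -0.075 m and y of die_cup_center in the frame of tray between 0.076 and 0.104 m)) and x of die_cup_center in the frame of tray between -0.014 and 0.014 m and z of die_cup_center in the frame of tray between 0.038 and 0.044 m); the robot touches nothing.
It fails at once if a die is knocked over (tilted by more than 0.8 rad) (angle between any of die_pin_center, die_square_center, die_dome_center, die_cup_center's own z axis and vertical above 0.8 rad).
It also fails if it takes over 106 s, if anything falls off the work surface, if the arm or the gripper's body presses on something with over 40 N, if the wrist force passes 120 N, or if a joint passes its speed limit or range.

## Working session

There is one attempt and no reset: what is moved stays moved. The work goes in short steps, Python scripts to look and compute and a tool call to move; the robot and the scene stay as the last step left them, time stands still between calls to the robot, and variables do not carry over. Pictures are saved under pics/ and viewed, at most 14 in all, crops included, and the job is handed in when it is done.

Besides the shell and the picture viewer there is one more tool, called after ">>>" in YAML: its name, and indented under it one key for each argument. arm_command: Moves the arm, as the interface text tells. Its arguments: {"type":"object","properties":{"increments":{"type":"string"}},"required":["increments"]}

```bash
mkdir -p pics
cat > h.py <<'E'
import numpy as np, cv2
from workcell import env, viewer, find_in
from scipy.spatial.transform import Rotation as R
def ray(ci,uv):
    K=np.array([[ci['fx'],0,ci['cx']],[0,ci['fy'],ci['cy']],[0,0,1.]])
    p=cv2.undistortPoints(np.array([[uv]],float),K,np.array([ci['k1'],0,0,0.]))[0,0]
    return np.array([p[0],p[1],1.])
def w2c_inv(name,st=None):
    ci=viewer.camera_info(name)
    if name=='wrist':
        T=np.eye(4);T[:3,:3]=R.from_rotvec(st['ee_rot']).as_matrix();T[:3,3]=st['tcp_pos']
        return ci,T@np.array(ci['tool_from_camera'])
    return ci,np.linalg.inv(np.array(ci['world_to_cam']))
def at_z(name,uv,z,st=None):
    ci,T=w2c_inv(name,st); d=T[:3,:3]@ray(ci,uv); o=T[:3,3]
    return o+d*(z-o[2])/d[2]
def at_depth(name,uv,dep,st=None):
    ci,T=w2c_inv(name,st); return T[:3,:3]@(ray(ci,uv)*dep)+T[:3,3]
def cloud(name,dep,st=None):
    ci,T=w2c_inv(name,st)
    v,u=np.mgrid[:420,:560]
    K=np.array([[ci['fx'],0,ci['cx']],[0,ci['fy'],ci['cy']],[0,0,1.]])
    p=cv2.undistortPoints(np.stack([u,v],-1).reshape(-1,1,2).astype(float),K,np.array([ci['k1'],0,0,0.]))[:,0]
    P=np.c_[p,np.ones(len(p))]*dep.reshape(-1,1)
    return (P@T[:3,:3].T+T[:3,3]).reshape(420,560,3)
E
python3 - <<'E'
from h import *
s=env.state();print(s)
for n in ('scene','top'):
    im,d=viewer.grab_frame(n);cv2.imwrite(f'pics/{n}.png',im);np.save(n,d)
    ci=viewer.camera_info(n);print(n,ci['fx'],ci['k1'],w2c_inv(n)[1].round(3).tolist())
    for t in ['die_pin_center','die_square_center','die_dome_center','die_cup_center','seat_pin','seat_square','seat_dome','seat_cup','wood_rack','tray']:
        print(t,[(np.round(r['uv']).tolist(),round(r['conf'],2)) for r in find_in(t,n)][:4])
print(viewer.camera_info('wrist'))
E
```

```text
{'clock': 0.0, 'joint_pos': array([1.21166480e+00, 3.78057299e-01, 7.96202187e-02, 1.27438506e+00,
       8.12435208e-06, 1.46053497e+00]), 'qvel': array([-1.66199001e-03,  3.87663774e-05,  2.58941507e-04, -5.44985547e-04,
       -2.65249877e-04,  1.12263661e-04]), 'joint_efforts': array([ 1.77286791e-03, -4.63603306e+01,  2.69874626e+01,  2.06911960e-02,
        2.48502911e-04,  4.36423974e-06]), 'tcp_pos': array([0.1413672 , 0.55667819, 0.23036196]), 'ee_rot': array([-3.89856657e-01, -3.11682486e+00,  3.09146548e-03]), 'force': array([0.28536269, 0.08342975, 0.11889731]), 'wrist_torque': array([-0.0075901 ,  0.008225  , -0.00335176]), 'finger_force': 0.0, 'finger_gap': 0.9983547297762996}
scene 446.85184100340325 -0.03185038287793025 [[-0.732, -0.361, 0.578, -0.043], [-0.682, 0.396, -0.615, 0.561], [-0.007, -0.844, -0.536, 0.55], [0.0, 0.0, 0.0, 1.0]]
die_pin_center [([242.0, 238.0], 0.81), ([239.0, 255.0], 0.3)]
die_square_center [([186.0, 260.0], 0.75), ([207.0, 314.0], 0.71)]
die_dome_center [([150.0, 274.0], 0.61), ([185.0, 285.0], 0.46)]
die_cup_center [([213.0, 246.0], 0.82)]
[... 486 characters left out ...]
.57)]
die_cup_center [([207.0, 208.0], 0.68)]
seat_pin []
seat_square [([189.0, 213.0], 0.44)]
seat_dome []
seat_cup []
wood_rack [([196.0, 209.0], 0.58), ([237.0, 218.0], 0.19)]
tray [([360.0, 208.0], 0.91)]
{'fx': 300.33695624000177, 'fy': 300.33695624000177, 'cx': 274.4735344524647, 'cy': 202.138911555412, 'k1': -0.03229925666087896, 'tool_from_camera': array([[-3.62242850e-04, -9.63511320e-01, -2.67667342e-01,
         6.79792779e-02],
       [ 9.99999250e-01, -3.57841394e-05, -1.22452053e-03,
         7.69001662e-05],
       [ 1.17026114e-03, -2.67667584e-01,  9.63510610e-01,
        -1.42634481e-01],
       [ 0.00000000e+00,  0.00000000e+00,  0.00000000e+00,
         1.00000000e+00]])}
```

View pics/scene.png

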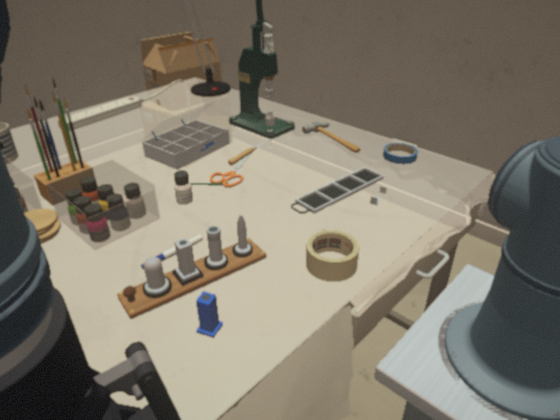

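View pics/top.png

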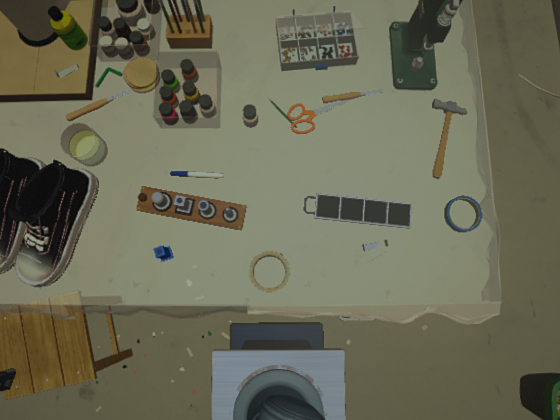

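The top view shows the rack at about (192,208) with its knob at the left end (142,197). From the knob the dies are dome (161,201), square (183,202), cup (207,208) and pin (230,214). The blue square block (163,254) is the look-alike. The tray is at (362,210) with its handle on the left (310,205). Next I'll measure poses from depth.

Run:
```python
from h import *
im=cv2.imread('pics/top.png')
P=cloud('top',np.load('top.npy'))
big=cv2.resize(im[180:240,125:425],None,fx=2.6,fy=2.6,interpolation=cv2.INTER_CUBIC);cv2.imwrite('pics/topcrop.png',big)
for n,uv,z in [('dome',(161,201),.079),('sq',(183,202),.087),('cup',(207,208),.091),('pin',(230,214),.099)]:
    u,v=uv; Q=P[v-8:v+9,u-8:u+9].reshape(-1,3); t=Q[Q[:,2]>z-.012]
    print(n,at_z('top',uv,z).round(4),len(t),t.mean(0).round(4) if len(t) else Q[:,2].max(), np.median(t[:,:2],0).round(4) if len(t) else '')
for c in [(137,200),(140,186),(246,208),(243,230)]: print('rack',c,at_z('top',c,.014).round(4))
for c in [(317,194),(410,202),(409,227),(315,218)]: print('tray',c,at_z('top',c,.012).round(4))
# dark pocket contours
g=cv2.cvtColor(im,cv2.COLOR_BGR2GRAY); m=np.zeros_like(g); m[188:234,308:418]=(g[188:234,308:418]<95)*255
cs,_=cv2.findContours(m,cv2.RETR_EXTERNAL,cv2.CHAIN_APPROX_NONE)
for c in cs:
    if cv2.contourArea(c)>150:
        r=cv2.minAreaRect(c);print(r,at_z('top',r[0],.004).round(4))
hsv=cv2.cvtColor(im,cv2.COLOR_BGR2HSV)
print(im[225,240],im[190,142],im[210,220-25],hsv[225,240])
```

```text
dome [0.5003 0.2746 0.079 ] 103 [0.5092 0.2844 0.0753] [0.5089 0.2842]
sq [0.4963 0.2207 0.087 ] 115 [0.496  0.2245 0.104 ] [0.4993 0.2279]
cup [0.4813 0.1635 0.091 ] 95 [0.483  0.1693 0.1119] [0.4864 0.1728]
pin [0.4658 0.1091 0.099 ] 24 [0.4758 0.1169 0.0941] [0.4754 0.1166]
rack (137, 200) [0.516  0.3518 0.014 ]
rack (140, 186) [0.552  0.3461 0.014 ]
rack (246, 208) [0.4954 0.0775 0.014 ]
rack (243, 230) [0.4402 0.0844 0.014 ]
tray (317, 194) [ 0.5314 -0.1003  0.012 ]
tray (410, 202) [ 0.5108 -0.3363  0.012 ]
tray (409, 227) [ 0.447  -0.3302  0.012 ]
tray (315, 218) [ 0.4703 -0.0942  0.012 ]
((398.9109191894531, 213.89109802246094), (22.089824676513672, 21.890817642211914), 5.710593223571777) [ 0.4817 -0.3084  0.004 ]
((374.9631042480469, 211.40574645996094), (21.909650802612305, 22.181255340576172), 5.19442892074585) [ 0.4882 -0.2473  0.004 ]
((351.47589111328125, 208.7896728515625), (22.505327224731445, 22.256189346313477), 4.763641834259033) [ 0.4949 -0.1877  0.004 ]
((327.61883544921875, 206.3118896484375), (22.388336181640625, 21.990324020385742), 5.710593223571777) [ 0.5013 -0.1274  0.004 ]
[ 52  81 105] [ 42  74 106] [ 44  74 101] [ 16 129 105]
```

View pics/topcrop.png

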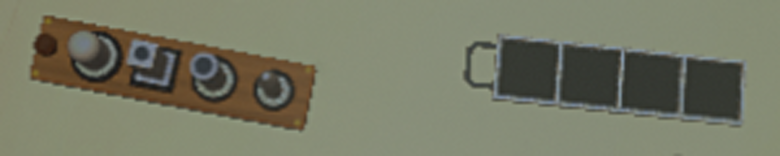

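The crop shows the rack order from the knob as dome, square, cup, pin, and the tray is empty with its handle on the left. The blue block is outside this crop, so the steel square at original (180,200) is the one meant. Next I'll compute the rack frame and the approach moves.

```bash
cat >> h.py <<'E'
def rel(st,xyz,yaw_dir=None):
    """shift in tool axes to put TCP at xyz; turn (rotvec) so tool points down with y axis along +-yaw_dir"""
    M=R.from_rotvec(st['ee_rot']).as_matrix()
    sh=M.T@(np.array(xyz)-st['tcp_pos'])
    rv=None
    if yaw_dir is not None:
        best=None
        for s in (1,-1):
            y=s*np.array([*yaw_dir,0.]);y/=np.linalg.norm(y);z=np.array([0,0,-1.]);x=np.cross(y,z)
            r=R.from_matrix(M.T@np.c_[x,y,z]).as_rotvec()
            if best is None or np.linalg.norm(r)<np.linalg.norm(best): best=r
        rv=best
    return sh.round(4),None if rv is None else rv.round(4)
E
python3 - <<'E'
from h import *
s=env.state();print(s['clock'],R.from_rotvec(s['ee_rot']).as_matrix().round(3).tolist())
c=np.array([at_z('top',p,.014)[:2] for p in [(142.3,186.2),(246.2,205.4),(241.5,229.6),(137.7,210.4)]])
print(c.round(4)); y=(c[0]+c[3]-c[1]-c[2]);y/=np.linalg.norm(y);x=np.array([y[1],-y[0]])
o=c.mean(0);print('o',o.round(4),'y',y.round(4),np.linalg.norm(c[0]-c[1]),np.linalg.norm(c[0]-c[3]))
# rack extents from origin: centre of board may differ from row middle
for n,uv,z in [('dome',(157,197),.076),('sq',(180,200),.087),('cup',(204,205),.091),('pin',(229,210),.099)]:
    q=at_z('top',uv,z)[:2]-o;print(n,(q@x).round(4),(q@y).round(4))
for n,k in zip(['dome','sq','cup','pin'],[.087,.029,-.029,-.087]): print(n,(o+y*k).round(4))
print(rel(s,[.47,.19,.25],x))
E
```

```text
1.1 [[-0.969, 0.246, 0.0], [0.246, 0.969, 0.0], [-0.0, 0.0, -1.0]]
[[0.5515 0.3402]
 [0.5019 0.0771]
 [0.4412 0.0881]
 [0.4895 0.3486]]
o [0.496  0.2135] y [0.1837 0.983 ] 0.26773503411924343 0.06259488499551814
dome 0.0012 0.0733
sq 0.0023 0.0151
cup 0.0003 -0.0435
pin -0.0018 -0.1041
dome [0.512 0.299]
sq [0.5013 0.242 ]
cup [0.4907 0.185 ]
pin [0.48  0.128]
(array([-0.4087, -0.2751, -0.0187]), array([ 1.0000e-04, -0.0000e+00,  1.5067e+00]))
```

>>> arm_command:
  increments: "-0.4 -0.275 -0.019 0 0 1.507 1;-0.4 -0.275 -0.019 0 0 1.507 1;-0.4 -0.275 -0.019 0 0 1.507 1;-0.4 -0.275 -0.019 0 0 1.507 1;-0.4 -0.275 -0.019 0 0 1.507 1;-0.4 -0.275 -0.019 0 0 1.507 1;-0.4 -0.275 -0.019 0 0 1.507 1;-0.4 -0.275 -0.019 0 0 1.507 1;-0.4 -0.275 -0.019 0 0 1.507 1;-0.4 -0.275 -0.019 0 0 1.507 1;-0.4 -0.275 -0.019 0 0 1.507 1;-0.4 -0.275 -0.019 0 0 1.507 1"

```text
clock: 2.1
tcp_pos: [0.4638, 0.1894, 0.2506]
ee_rot: [2.418, 2.004, 0.001]
force: [0.4, 0.3, -0.4]
finger_gap: 1.0
finger_force: 0.0
```

Run:
```python
from h import *
s=env.state();print(rel(s,[.47,.19,.25],(.983,-.1837)),R.from_rotvec(s['ee_rot']).as_matrix().round(3).tolist(),s['joint_pos'].round(2))
im,d=viewer.grab_frame('wrist');cv2.imwrite('pics/w1.png',im);np.save('w1',d)
for t in ['die_pin_center','die_square_center','die_dome_center','die_cup_center','seat_pin','seat_square','seat_dome','seat_cup']:
    print(t,[(np.round(r['uv']).tolist(),round(r['conf'],2),at_z('wrist',r['uv'],.017 if 'seat' in t else .05,s).round(3).tolist()) for r in find_in(t,'wrist')][:3])
```

```text
(array([0.0018, 0.006 , 0.0006]), array([ 0.0017,  0.0002, -0.0021])) [[0.186, 0.983, 0.002], [0.983, -0.186, -0.001], [-0.0, 0.002, -1.0]] [ 0.26  0.22 -0.09  1.26 -0.    2.02]
die_pin_center [([294.0, 233.0], 0.57, [0.475, 0.119, 0.05])]
die_square_center [([298.0, 137.0], 0.86, [0.499, 0.231, 0.05]), ([192.0, 115.0], 0.63, [0.388, 0.277, 0.05])]
die_dome_center [([300.0, 83.0], 0.66, [0.51, 0.287, 0.05]), ([297.0, 232.0], 0.25, [0.479, 0.12, 0.05])]
die_cup_center [([297.0, 188.0], 0.91, [0.488, 0.173, 0.05]), ([289.0, 125.0], 0.34, [0.491, 0.246, 0.05])]
seat_pin [([300.0, 216.0], 0.59, [0.487, 0.128, 0.017])]
seat_square [([283.0, 127.0], 0.78, [0.485, 0.244, 0.017])]
seat_dome [([288.0, 93.0], 0.93, [0.498, 0.281, 0.017])]
seat_cup []
```

View pics/w1.png

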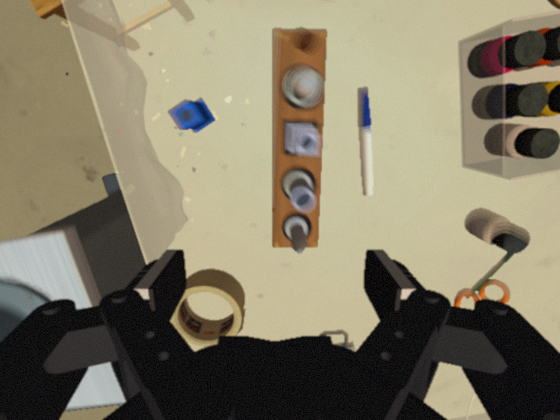

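The wrist view shows the rack at columns 272–327 with the knob at (305,42). Dome is at (302,87), square (301,138), cup (299,188) and pin (297,235), all metal; the blue block at (192,115) is the decoy.

```bash
cat >> h.py <<'E'
def tops(name,d,near,zt,st,im=None):
    """shank points near xy: mean of points within 4mm..top, plus circle-free bbox centre"""
    P=cloud(name,d,st).reshape(-1,3)
    Q=P[(np.hypot(P[:,0]-near[0],P[:,1]-near[1])<.024)&(d.reshape(-1)>0)]
    T=Q[(Q[:,2]>zt-.008)&(Q[:,2]<zt+.008)]
    return len(T),T.mean(0).round(4),((T.min(0)+T.max(0))/2).round(4)
E
python3 - <<'E'
from h import *
s=env.state();d=np.load('w1.npy')
for n,p,z in [('dome',(.509,.286),.076),('sq',(.498,.229),.087),('cup',(.487,.172),.091),('pin',(.476,.117),.095)]:
    print(n,tops('wrist',d,p,z,s))
c=np.array([at_z('wrist',p,.014,s)[:2] for p in [(273,28),(327,30),(319,248),(272,247)]]);print(c.round(4))
y=c[0]+c[1]-c[2]-c[3];y/=np.linalg.norm(y);print(y,c.mean(0))
m=(c[2]+c[3])/2
print('from minus-y end +25..', [(m+y*(.025+k)).round(4).tolist() for k in (0,.058,.116,.174)])
E
```

```text
dome (697, array([0.5058, 0.2924, 0.0752]), array([0.5063, 0.2928, 0.0744]))
sq (582, array([0.4963, 0.2355, 0.0866]), array([0.4966, 0.2355, 0.0841]))
cup (455, array([0.485 , 0.1788, 0.0907]), array([0.485 , 0.1778, 0.088 ]))
pin (110, array([0.4747, 0.1237, 0.0935]), array([0.4746, 0.1232, 0.0936]))
[[0.4881 0.359 ]
 [0.5484 0.3463]
 [0.5024 0.0811]
 [0.4392 0.0938]]
[0.17605279 0.98438073] [0.49450535 0.22004174]
from minus-y end +25.. [[0.4752, 0.1121], [0.4854, 0.1692], [0.4956, 0.2263], [0.5058, 0.2834]]
```

>>> arm_command:
  increments: "0.04 0.01 0.03 0 0 0 1;0.08 0.02 0.05 0 0 0 1;0.106 0.024 0.07 0 0 0 1;0.106 0.024 0.07 0 0 0 1;0.106 0.024 0.07 0 0 0 1;0.106 0.024 0.07 0 0 0 1"

```text
clock: 3.05
tcp_pos: [0.503, 0.2926, 0.1802]
ee_rot: [2.408, 2.017, -0.002]
force: [-0.5, 0.1, 0.7]
finger_gap: 1.002
finger_force: 0.0
```

Run:
```python
from h import *
s=env.state();print(s['clock'],s['tcp_pos'],np.abs(s['qvel']).max())
im,d=viewer.grab_frame('wrist');cv2.imwrite('pics/w2.png',im);np.save('w2',d)
for n,p,z in [('dome',(.507,.29),.076),('sq',(.498,.232),.087),('cup',(.487,.175),.091),('pin',(.476,.12),.095)]:
    print(n,tops('wrist',d,p,z,s))
_,d=viewer.grab_frame('top')
for n,p,z in [('dome',(.507,.287),.076),('sq',(.498,.229),.087),('cup',(.487,.172),.091),('pin',(.476,.118),.095)]:
    try: print(n,tops('top',d,p,z,None))
    except Exception as e: print(n,'-')
```

```text
3.05 [0.50298819 0.29262373 0.1802457 ] 0.0330396958642224
dome (875, array([0.5112, 0.2905, 0.0756]), array([0.5111, 0.2888, 0.0742]))
sq (735, array([0.5008, 0.2333, 0.0865]), array([0.5006, 0.2318, 0.0841]))
cup (589, array([0.4887, 0.1773, 0.0904]), array([0.4884, 0.1755, 0.0883]))h.py:44: RuntimeWarning: Mean of empty slice.
  return len(T),T.mean(0).round(4),((T.min(0)+T.max(0))/2).round(4)
  ret = um.true_divide(
Traceback (most recent call last):
  File "h.py", line 44, in tops
    return len(T),T.mean(0).round(4),((T.min(0)+T.max(0))/2).round(4)
                                       ~~~~~^^^
ValueError: zero-size array to reduction operation minimum which has no identity
```

View pics/w2.png

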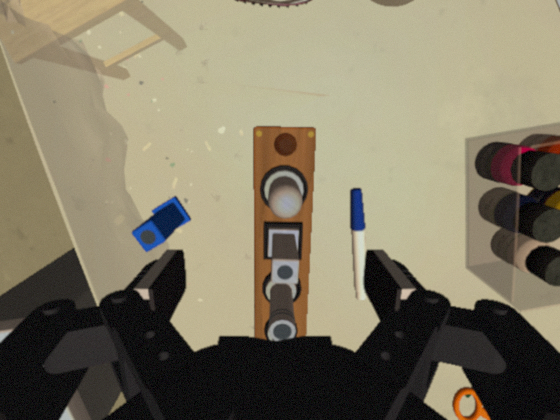

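The dome at (286,195) sits about 8 mm to the +y side of the gripper's centre line. I'll shift and descend onto it.

>>> arm_command:
  increments: "-0.0016 0.0085 0 0 0 0 1;-0.0016 0.0085 0.03 0 0 0 1;-0.0016 0.0085 0.06 0 0 0 1;-0.0016 0.0085 0.09 0 0 0 1;-0.0016 0.0085 0.12 0 0 0 1;-0.0016 0.0085 0.14 0 0 0 1;-0.0016 0.0085 0.147 0 0 0 1;-0.0016 0.0085 0.147 0 0 0 1;-0.0016 0.0085 0.147 0 0 0 1"

```text
clock: 3.85
tcp_pos: [0.5132, 0.289, 0.0348]
ee_rot: [2.411, 2.014, 0.003]
force: [0.2, 0.1, 0.2]
finger_gap: 0.998
finger_force: 0.0
```

Run:
```python
from h import *
s=env.state();print(s['clock'],s['tcp_pos'],np.abs(s['qvel']).max(),rel(s,[.511,.2895,.033],(.983,-.187)))
im,d=viewer.grab_frame('wrist');cv2.imwrite('pics/w3.png',im)
```

```text
3.85 [0.51318046 0.28903761 0.03479591] 0.027235616321420165 (array([ 0.0001, -0.0022,  0.0018]), array([ 0.0016, -0.001 ,  0.0091]))
```

View pics/w3.png

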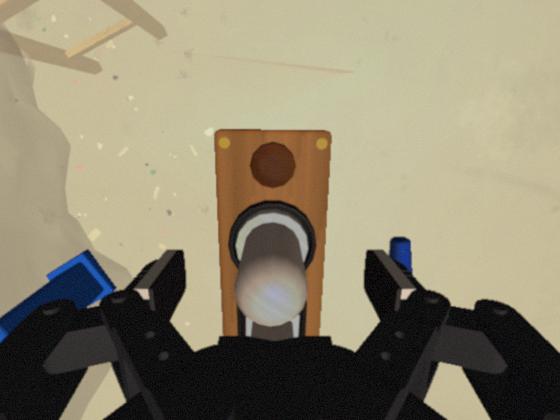

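The dome (272,285) is centred between the pads. I'll close and lift.

>>> arm_command:
  increments: "0 0 0 0 0 0 0;0 0 0 0 0 0 0;0 0 0 0 0 0 0;0 0 0 0 0 0 0;0 0 0 0 0 0 0;0 0 0 0 0 0 0;0 0 0 0 0 0 0;0 0 0 0 0 0 0;0 0 -0.01 0 0 0 0;0 0 -0.02 0 0 0 0;0 0 -0.02 0 0 0 0;0 0 -0.02 0 0 0 0"

```text
clock: 4.9
tcp_pos: [0.5128, 0.2896, 0.0542]
ee_rot: [2.41, 2.015, 0.003]
force: [-0.1, -0.8, -1.5]
finger_gap: 0.346
finger_force: 59.4
```

>>> arm_command:
  increments: "0 0 -0.04 0 0 0 0;0 0 -0.08 0 0 0 0;0 0 -0.115 0 0 0 0;-0.04 0.005 -0.115 0 0 0 0;-0.08 0.01 -0.115 0 0 0 0;-0.12 0.015 -0.115 0 0 0 0;-0.16 0.02 -0.115 0 0 0 0;-0.2 0.025 -0.115 0 0 0 0;-0.24 0.03 -0.115 0 0 0 0;-0.28 0.035 -0.115 0 0 -0.03 0;-0.32 0.04 -0.115 0 0 -0.05 0;-0.36 0.045 -0.115 0 0 -0.072 0"

```text
clock: 5.9
tcp_pos: [0.4918, -0.0747, 0.168]
ee_rot: [-2.334, -2.102, 0.0]
force: [0.3, -0.0, -2.5]
finger_gap: 0.346
finger_force: 60.0
```

>>> arm_command:
  increments: "-0.04 0.005 0 0 0 0 0;-0.08 0.01 0 0 0 0 0;-0.12 0.015 0 0 0 0 0;-0.15 0.02 0 0 0 0 0;-0.15 0.02 0 0 0 0 0;-0.15 0.02 0 0 0 0 0"

```text
clock: 6.4
tcp_pos: [0.4962, -0.2257, 0.1677]
ee_rot: [-2.339, -2.096, -0.0]
force: [0.0, 1.3, -2.0]
finger_gap: 0.344
finger_force: 60.0
```

Run:
```python
from h import *
s=env.state();print(s['clock'],s['tcp_pos'],s['ee_rot'],s['finger_gap'],np.abs(s['qvel']).max())
im,d=viewer.grab_frame('wrist');cv2.imwrite('pics/w4.png',im);np.save('w4',d)
g=cv2.cvtColor(im,cv2.COLOR_BGR2GRAY); 
cs,_=cv2.findContours(((g<90)*255).astype(np.uint8),cv2.RETR_LIST,cv2.CHAIN_APPROX_NONE)
for c in cs:
    if cv2.contourArea(c)>600:
        r=cv2.minAreaRect(c);print(np.round(r[0]),np.round(r[1]),round(r[2]),at_z('wrist',r[0],.004,s).round(4))
```

```text
6.4 [ 0.4962377  -0.22574211  0.16765472] [-2.33874857e+00 -2.09630702e+00 -2.29887509e-04] 0.34362007192938143 0.04695008271150807
[274. 300.] [89. 83.] 0 [ 0.481  -0.3605  0.004 ]
[280. 322.] [195. 559.] 90 [ 0.4837 -0.3913  0.004 ]
[268. 202.] [48. 58.] 83 [ 0.4874 -0.242   0.004 ]
[267. 148.] [55. 56.] 90 [ 0.4927 -0.1854  0.004 ]
[ 9. 99.] [18. 68.] 0 [ 0.2429 -0.1084  0.004 ]
[267.  83.] [60. 58.] 90 [ 0.4998 -0.1246  0.004 ]
```

View pics/w4.png

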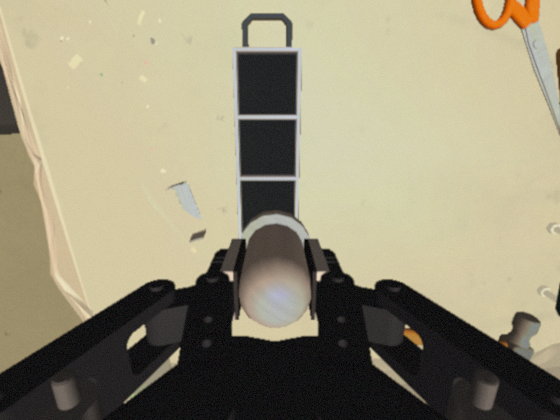

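The tray pockets show at (267,83), (267,148) and (268,~205), with the handle at (267,28) on the near-knob side. The die is held upright. I'll place it in the farthest pocket.

>>> arm_command:
  increments: "-0.04 -0.003 0 0 0 0 0;-0.081 -0.0064 0.02 0 0 0 0;-0.081 -0.0064 0.05 0 0 0 0;-0.081 -0.0064 0.08 0 0 0 0;-0.081 -0.0064 0.11 0 0 0 0;-0.081 -0.0064 0.13 0 0 0 0;-0.081 -0.0064 0.137 0 0 0 0;-0.081 -0.0064 0.141 0 0 0 0;-0.081 -0.0064 0.144 0 0 0 0;-0.081 -0.0064 0.1455 0 0 0 0;-0.081 -0.0064 0.1455 0 0 0 0;-0.081 -0.0064 0.1455 0 0 0 0"

```text
clock: 7.45
tcp_pos: [0.4826, -0.3047, 0.0241]
ee_rot: [2.334, 2.099, 0.001]
force: [0.5, 0.6, -1.0]
finger_gap: 0.345
finger_force: 60.0
```

>>> arm_command:
  increments: "-0.001 -0.001 0.001 0 0 0 0;-0.001 -0.001 0.002 0 0 0 0;-0.001 -0.001 0.002 0 0 0 0;-0.001 -0.001 0.002 0 0 0 0"

```text
clock: 7.78
tcp_pos: [0.4808, -0.3054, 0.0212]
ee_rot: [2.336, 2.1, 0.0]
force: [-1.0, -0.7, -0.2]
finger_gap: 0.344
finger_force: 60.2
```

>>> arm_command:
  increments: "0 0 0.001 0 0 0 0;0 0 0.001 0 0 0 0;0 0 0.001 0 0 0 1;0 0 0.001 0 0 0 1;0 0 0.001 0 0 0 1;0 0 0.001 0 0 0 1;0 0 0.001 0 0 0 1;0 0 0.001 0 0 0 1;0 0 -0.04 0 0 0 1;0 0 -0.08 0 0 0 1;0 0 -0.12 0 0 0 1;0 0 -0.15 0 0 0 1"

```text
clock: 8.78
tcp_pos: [0.4811, -0.3054, 0.1741]
ee_rot: [2.334, 2.099, 0.001]
force: [0.3, -2.2, -0.6]
finger_gap: 0.997
finger_force: 0.0
```

Run:
```python
from h import *
s=env.state();print(s['clock'],s['tcp_pos'],s['ee_rot'],s['finger_gap'],rel(s,[.5005,.232,.19],(.983,-.186)))
im,d=viewer.grab_frame('wrist');cv2.imwrite('pics/w5.png',im)
print(tops('wrist',d,(.481,-.306),.062,s))
```

```text
8.7833 [ 0.48114882 -0.30541194  0.17409248] [2.33391279e+00 2.09891142e+00 9.04196580e-04] 0.997433589411509 (array([ 0.5364, -0.0375, -0.0167]), array([0.0025, 0.0013, 0.0811]))
(851, array([ 0.4807, -0.3047,  0.0626]), array([ 0.4805, -0.3065,  0.0609]))
```

View pics/w5.png

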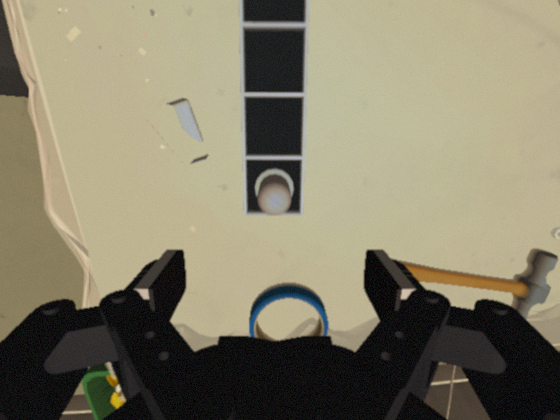

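The dome stands centred in its pocket at (274,188). Next is the square die.

>>> arm_command:
  increments: "0.04 -0.003 -0.016 0 0 0 1;0.08 -0.006 -0.016 0 0 0.02 1;0.12 -0.009 -0.016 0 0 0.04 1;0.16 -0.012 -0.016 0 0 0.06 1;0.2 -0.015 -0.016 0 0 0.08 1;0.24 -0.018 -0.016 0 0 0.08 1;0.28 -0.021 -0.016 0 0 0.08 1;0.32 -0.024 -0.016 0 0 0.08 1;0.36 -0.027 -0.016 0 0 0.08 1;0.4 -0.03 -0.016 0 0 0.08 1;0.44 -0.033 -0.016 0 0 0.08 1;0.48 -0.035 -0.016 0 0 0.08 1"

```text
clock: 9.83
tcp_pos: [0.496, 0.178, 0.1866]
ee_rot: [-2.418, -2.006, 0.0]
force: [0.6, -0.2, -0.0]
finger_gap: 0.999
finger_force: 0.0
```

>>> arm_command:
  increments: "0.03 -0.002 0 0 0 0 1;0.056 -0.004 0 0 0 0 1;0.056 -0.004 0 0 0 0 1;0.056 -0.004 0 0 0 0 1;0.056 -0.004 0 0 0 0 1"

```text
clock: 10.25
tcp_pos: [0.5026, 0.2312, 0.1864]
ee_rot: [2.418, 2.005, -0.002]
force: [-0.8, 0.0, -0.1]
finger_gap: 0.997
finger_force: 0.0
```

```bash
cat > m.py <<'E'
import sys
from h import *
def run(near,zt,h,fn,yd=(.983,-.186)):
    s=env.state();im,d=viewer.grab_frame('wrist');cv2.imwrite(fn,im)
    print(s['clock'],s['tcp_pos'].round(4),np.abs(s['qvel']).max().round(3))
    n,m,b=tops('wrist',d,near,zt,s);print(n,m,b)
    c=b if n else np.array([*near,0]); c=(b+m)/2
    print('to grasp',rel(s,[c[0],c[1],.017+h],yd))
E
python3 -c "
from m import *
run((.5005,.232),.087,.018,'pics/w6.png')"
```

```text
10.25 [0.5026 0.2312 0.1864] 0.021
806 [0.5007 0.2319 0.0869] [0.5005 0.2312 0.0842]
to grasp (array([ 1.000e-04, -2.000e-03,  1.514e-01]), array([-0.0006,  0.0009,  0.001 ]))
```

>>> arm_command:
  increments: "0 -0.0015 0.035 0 0 0 1;0 -0.0015 0.07 0 0 0 1;0 -0.0015 0.105 0 0 0 1;0 -0.0015 0.135 0 0 0 1;0 -0.0015 0.147 0 0 0 1;0 -0.0015 0.152 0 0 0 1;0 -0.0015 0.152 0 0 0 1;0 -0.0015 0.152 0 0 0 1"

```text
clock: 10.97
tcp_pos: [0.5023, 0.2315, 0.0357]
ee_rot: [2.419, 2.004, 0.002]
force: [-1.2, -1.3, 0.8]
finger_gap: 1.0
finger_force: 0.0
```

>>> arm_command:
  increments: "0 0 0 0 0 0 0;0 0 0 0 0 0 0;0 0 0 0 0 0 0;0 0 0 0 0 0 0;0 0 0 0 0 0 0;0 0 0 0 0 0 0;0 0 0 0 0 0 0;0 0 0 0 0 0 0;0 0 0 0 0 0 0;0 0 -0.01 0 0 0 0;0 0 -0.02 0 0 0 0;0 0 -0.03 0 0 0 0"

```text
clock: 11.97
tcp_pos: [0.5009, 0.2319, 0.0653]
ee_rot: [-2.418, -2.005, 0.002]
force: [0.3, 0.2, -2.9]
finger_gap: 0.277
finger_force: 58.9
```

>>> arm_command:
  increments: "0 0 -0.04 0 0 0 0;0 0 -0.08 0 0 0 0;-0.01 0.001 -0.115 0 0 0 0;-0.05 0.007 -0.115 0 0 0 0;-0.09 0.014 -0.115 0 0 0 0;-0.13 0.02 -0.115 0 0 -0.02 0;-0.17 0.026 -0.115 0 0 -0.04 0;-0.21 0.033 -0.115 0 0 -0.06 0;-0.25 0.04 -0.115 0 0 -0.075 0;-0.29 0.046 -0.115 0 0 -0.075 0;-0.33 0.052 -0.115 0 0 -0.075 0;-0.37 0.058 -0.115 0 0 -0.075 0"

```text
clock: 12.97
tcp_pos: [0.4896, -0.1442, 0.1808]
ee_rot: [2.341, 2.094, 0.001]
force: [0.7, 0.6, -2.4]
finger_gap: 0.271
finger_force: 59.4
```

```bash
python3 -c "
from h import *
s=env.state();print(s['tcp_pos'],rel(s,[.487,-.2455,.0225],(.994,-.109)))"
```

```text
[ 0.48959885 -0.14422053  0.18075615] (array([-0.1009,  0.0085,  0.1583]), array([ 0.0009,  0.    , -0.0019]))
```

>>> arm_command:
  increments: "-0.04 0.003 0 0 0 0 0;-0.08 0.006 0 0 0 0 0;-0.1 0.0085 0.02 0 0 0 0;-0.1 0.0085 0.055 0 0 0 0;-0.1 0.0085 0.09 0 0 0 0;-0.1 0.0085 0.12 0 0 0 0;-0.1 0.0085 0.14 0 0 0 0;-0.1 0.0085 0.148 0 0 0 0;-0.1 0.0085 0.152 0 0 0 0;-0.1 0.0085 0.152 0 0 0 0;-0.1 0.0085 0.152 0 0 0 0"

```text
clock: 13.88
tcp_pos: [0.4887, -0.2433, 0.0294]
ee_rot: [2.339, 2.093, 0.001]
force: [-0.0, 0.8, -2.2]
finger_gap: 0.274
finger_force: 59.4
```

>>> arm_command:
  increments: "-0.002 -0.001 0.003 0 0 0 0;-0.002 -0.001 0.0055 0 0 0 0;-0.002 -0.001 0.007 0 0 0 0;-0.002 -0.001 0.007 0 0 0 0;-0.002 -0.001 0.007 0 0 0 0"

```text
clock: 14.3
tcp_pos: [0.4871, -0.2453, 0.0224]
ee_rot: [2.339, 2.093, 0.001]
force: [-1.4, 0.4, 5.7]
finger_gap: 0.272
finger_force: 60.2
```

Contact force shows, so I'll release and retreat toward the cup.

>>> arm_command:
  increments: "0 0 0 0 0 0 1;0 0 0 0 0 0 1;0 0 0 0 0 0 1;0 0 0 0 0 0 1;0 0 0 0 0 0 1;0 0 0 0 0 0 1;0 0 -0.04 0 0 0 1;0 0 -0.08 0 0 0 1;0 0 -0.12 0 0 0 1;0 0 -0.16 0 0 0 1;0 0 -0.165 0 0 0 1"

```text
clock: 15.22
tcp_pos: [0.4898, -0.2467, 0.1935]
ee_rot: [2.332, 2.087, 0.005]
force: [1.3, -0.7, 0.0]
finger_gap: 1.0
finger_force: 0.0
```

```bash
python3 -c "
from m import *
s=env.state();im,d=viewer.grab_frame('wrist');print(s['clock'],s['finger_gap'],tops('wrist',d,(.487,-.2455),.074,s),tops('wrist',d,(.481,-.306),.062,s))
print(rel(s,[.4885,.1755,.19],(.983,-.186)))"
```

```text
15.2167 0.9995640950956899 (717, array([ 0.4869, -0.2458,  0.0738]), array([ 0.4867, -0.2465,  0.0718])) (656, array([ 0.4808, -0.3036,  0.0624]), array([ 0.4805, -0.3063,  0.0608]))
(array([ 0.4195, -0.048 ,  0.0007]), array([0.0111, 0.005 , 0.0761]))
```

>>> arm_command:
  increments: "0.04 -0.005 0 0 0 0 1;0.08 -0.009 0 0 0 0.02 1;0.12 -0.014 0 0 0 0.04 1;0.16 -0.018 0 0 0 0.06 1;0.2 -0.023 0 0 0 0.076 1;0.24 -0.028 0 0 0 0.076 1;0.28 -0.032 0 0 0 0.076 1;0.32 -0.037 0 0 0 0.076 1;0.36 -0.041 0 0 0 0.076 1;0.4 -0.045 0 0 0 0.076 1;0.42 -0.047 0 0 0 0.076 1;0.42 -0.047 0 0 0 0.076 1"

```text
clock: 16.27
tcp_pos: [0.4849, 0.1819, 0.1842]
ee_rot: [-2.412, -2.01, 0.001]
force: [-0.4, -0.6, -0.2]
finger_gap: 0.999
finger_force: 0.0
```

>>> arm_command:
  increments: "0 0 0 0 0 0 1;0 0 0 0 0 0 1"

```text
clock: 16.43
tcp_pos: [0.4854, 0.1774, 0.1847]
ee_rot: [-2.419, -2.004, 0.003]
force: [0.2, -0.3, 0.3]
finger_gap: 0.998
finger_force: 0.0
```

```bash
python3 -c "
from m import *
run((.4885,.1755),.091,.02,'pics/w7.png')"
```

```text
16.4333 [0.4854 0.1774 0.1847] 0.026
725 [0.4884 0.1749 0.091 ] [0.4883 0.1739 0.0882]
to grasp (array([-0.0022,  0.0037,  0.1477]), array([-0.0017,  0.0013, -0.0002]))
```

>>> arm_command:
  increments: "-0.002 0.0035 0.035 0 0 0 1;-0.002 0.0035 0.07 0 0 0 1;-0.002 0.0035 0.105 0 0 0 1;-0.002 0.0035 0.135 0 0 0 1;-0.002 0.0035 0.144 0 0 0 1;-0.002 0.0035 0.148 0 0 0 1;-0.002 0.0035 0.148 0 0 0 1;-0.002 0.0035 0.148 0 0 0 1"

```text
clock: 17.15
tcp_pos: [0.4906, 0.1754, 0.0394]
ee_rot: [2.419, 2.003, 0.004]
force: [0.1, 0.4, 0.4]
finger_gap: 1.003
finger_force: 0.0
```

>>> arm_command:
  increments: "0 0 0 0 0 0 0;0 0 0 0 0 0 0;0 0 0 0 0 0 0;0 0 0 0 0 0 0;0 0 0 0 0 0 0;0 0 0 0 0 0 0;0 0 0 0 0 0 0;0 0 0 0 0 0 0;0 0 0 0 0 0 0;0 0 -0.01 0 0 0 0;0 0 -0.02 0 0 0 0;0 0 -0.03 0 0 0 0"

```text
clock: 18.15
tcp_pos: [0.4886, 0.1754, 0.0685]
ee_rot: [-2.419, -2.004, 0.002]
force: [0.5, -0.6, -1.2]
finger_gap: 0.268
finger_force: 59.3
```

>>> arm_command:
  increments: "0 0 -0.04 0 0 0 0;0 0 -0.08 0 0 0 0;-0.02 0.004 -0.11 0 0 0 0;-0.06 0.012 -0.11 0 0 0 0;-0.1 0.02 -0.11 0 0 0 0;-0.14 0.028 -0.11 0 0 -0.02 0;-0.18 0.036 -0.11 0 0 -0.04 0;-0.22 0.044 -0.11 0 0 -0.06 0;-0.26 0.052 -0.11 0 0 -0.075 0;-0.3 0.06 -0.11 0 0 -0.075 0;-0.33 0.067 -0.11 0 0 -0.075 0;-0.354 0.0715 -0.11 0 0 -0.075 0"

```text
clock: 19.15
tcp_pos: [0.4933, -0.1886, 0.1787]
ee_rot: [2.344, 2.09, -0.0]
force: [-0.2, -0.1, -1.2]
finger_gap: 0.268
finger_force: 59.5
```

>>> arm_command:
  increments: "0 0 0.02 0 0 0 0;0 0 0.055 0 0 0 0;0 0 0.09 0 0 0 0;0 0 0.12 0 0 0 0;0 0 0.135 0 0 0 0;0 0 0.142 0 0 0 0;0 0 0.145 0 0 0 0;0 0 0.145 0 0 0 0;0 0 0.145 0 0 0 0"

```text
clock: 19.9
tcp_pos: [0.4948, -0.1862, 0.0343]
ee_rot: [2.34, 2.092, 0.002]
force: [1.0, 0.5, -1.0]
finger_gap: 0.271
finger_force: 59.5
```

```bash
python3 -c "
from h import *
s=env.state();print(s['tcp_pos'],rel(s,[.4937,-.186,.0255],(.994,-.109)))"
```

```text
[ 0.49478811 -0.18619516  0.03428669] (array([ 0.0001, -0.0011,  0.0088]), array([ 0.0024,  0.0009, -0.0027]))
```

>>> arm_command:
  increments: "0 -0.001 0.003 0 0 0 0;0 -0.001 0.006 0 0 0 0;0 -0.001 0.0085 0 0 0 0;0 -0.001 0.0085 0 0 0 0;0 -0.001 0.0085 0 0 0 0"

```text
clock: 20.32
tcp_pos: [0.4933, -0.1858, 0.0254]
ee_rot: [2.341, 2.093, 0.001]
force: [-2.1, 1.0, 5.2]
finger_gap: 0.271
finger_force: 60.2
```

>>> arm_command:
  increments: "0 0 0 0 0 0 1;0 0 0 0 0 0 1;0 0 0 0 0 0 1;0 0 0 0 0 0 1;0 0 0 0 0 0 1;0 0 0 0 0 0 1;0 0 -0.04 0 0 0 1;0 0 -0.08 0 0 0 1;0 0 -0.12 0 0 0 1;0 0 -0.16 0 0 0 1;0 0 -0.165 0 0 0 1"

```text
clock: 21.23
tcp_pos: [0.4963, -0.1874, 0.1969]
ee_rot: [2.334, 2.086, 0.007]
force: [1.8, -0.5, 0.6]
finger_gap: 1.003
finger_force: 0.0
```

```bash
python3 -c "
from m import *
s=env.state();im,d=viewer.grab_frame('wrist');print(s['clock'],s['finger_gap'],tops('wrist',d,(.4937,-.186),.078,s))
print(rel(s,[.478,.119,.19],(.983,-.186)))"
```

```text
21.2333 1.003482917142698 (603, array([ 0.4927, -0.1871,  0.0781]), array([ 0.4926, -0.1879,  0.0753]))
(array([ 0.3025, -0.0525,  0.005 ]), array([0.0115, 0.0038, 0.0751]))
```

>>> arm_command:
  increments: "0.04 -0.007 0 0 0 0 1;0.08 -0.014 0 0 0 0.02 1;0.12 -0.021 0 0 0 0.04 1;0.16 -0.028 0 0 0 0.06 1;0.2 -0.035 0 0 0 0.075 1;0.24 -0.042 0 0 0 0.075 1;0.28 -0.048 0 0 0 0.075 1;0.302 -0.05 0 0 0 0.075 1;0.302 -0.05 0 0 0 0.075 1;0.302 -0.05 0 0 0 0.075 1;0.302 -0.05 0 0 0 0.075 1"

```text
clock: 22.2
tcp_pos: [0.476, 0.1197, 0.1883]
ee_rot: [-2.419, -2.004, 0.003]
force: [-0.1, -1.2, -0.0]
finger_gap: 0.997
finger_force: 0.0
```

```bash
python3 -c "
from m import *
run((.477,.119),.094,.024,'pics/w8.png')"
```

```text
22.2 [0.476  0.1197 0.1883] 0.024
194 [0.4776 0.1192 0.0934] [0.4773 0.118  0.0934]
to grasp (array([-0.0007,  0.0018,  0.1473]), array([-0.0016,  0.001 , -0.0001]))
```

View pics/w8.png

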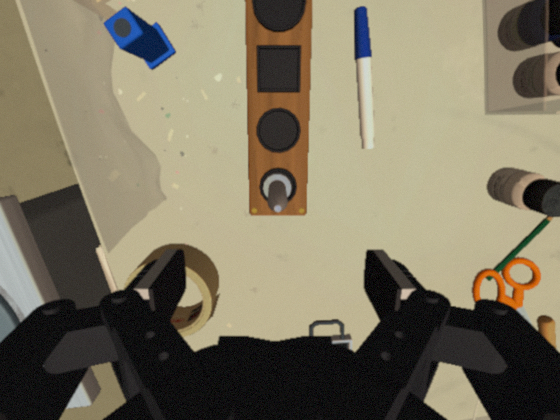

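The pin stands at (278,190), the other seats are empty, and the tape roll is clear of the fingers. Grasping the pin.

>>> arm_command:
  increments: "-0.0005 0.0015 0.035 0 0 0 1;-0.0005 0.0015 0.07 0 0 0 1;-0.0005 0.0015 0.105 0 0 0 1;-0.0005 0.0015 0.135 0 0 0 1;-0.0005 0.0015 0.144 0 0 0 1;-0.0005 0.0015 0.148 0 0 0 1;-0.0005 0.0015 0.148 0 0 0 1;-0.0005 0.0015 0.148 0 0 0 1"

```text
clock: 22.92
tcp_pos: [0.4795, 0.1191, 0.0428]
ee_rot: [2.419, 2.002, 0.003]
force: [-0.1, 0.2, 0.4]
finger_gap: 1.002
finger_force: 0.0
```

>>> arm_command:
  increments: "0 0 0 0 0 0 0;0 0 0 0 0 0 0;0 0 0 0 0 0 0;0 0 0 0 0 0 0;0 0 0 0 0 0 0;0 0 0 0 0 0 0;0 0 0 0 0 0 0;0 0 0 0 0 0 0;0 0 0 0 0 0 0;0 0 0 0 0 0 0;0 0 -0.015 0 0 0 0;0 0 -0.03 0 0 0 0"

```text
clock: 23.92
tcp_pos: [0.4767, 0.1193, 0.0706]
ee_rot: [-2.418, -2.003, 0.004]
force: [0.8, -0.1, -2.1]
finger_gap: 0.19
finger_force: 59.4
```

>>> arm_command:
  increments: "0 0 -0.04 0 0 0 0;0 0 -0.08 0 0 0 0;-0.02 0.006 -0.11 0 0 0 0;-0.06 0.018 -0.11 0 0 0 0;-0.1 0.03 -0.11 0 0 -0.02 0;-0.14 0.042 -0.11 0 0 -0.04 0;-0.18 0.054 -0.11 0 0 -0.06 0;-0.215 0.063 -0.11 0 0 -0.075 0;-0.236 0.068 -0.11 0 0 -0.075 0;-0.236 0.068 -0.11 0 0 -0.075 0;-0.236 0.068 -0.11 0 0 -0.075 0"

```text
clock: 24.83
tcp_pos: [0.5005, -0.126, 0.1806]
ee_rot: [-2.344, -2.09, 0.0]
force: [-0.5, 0.2, 0.1]
finger_gap: 0.199
finger_force: 59.5
```

>>> arm_command:
  increments: "0 0 0.02 0 0 0 0;0 0 0.055 0 0 0 0;0 0 0.09 0 0 0 0;0 0 0.12 0 0 0 0;0 0 0.135 0 0 0 0;0 0 0.142 0 0 0 0;0 0 0.145 0 0 0 0;0 0 0.145 0 0 0 0;0 0 0.145 0 0 0 0"

```text
clock: 25.58
tcp_pos: [0.5021, -0.125, 0.0375]
ee_rot: [2.34, 2.093, 0.002]
force: [-0.2, -0.6, -1.7]
finger_gap: 0.19
finger_force: 59.4
```

```bash
python3 -c "
from h import *
s=env.state();print(s['tcp_pos'],rel(s,[.5003,-.1255,.0285],(.994,-.109)))"
```

```text
[ 0.50206347 -0.12497295  0.03746951] (array([-0.0007, -0.0017,  0.009 ]), array([ 0.0021,  0.0003, -0.002 ]))
```

>>> arm_command:
  increments: "0 -0.0015 0.003 0 0 0 0;0 -0.0015 0.006 0 0 0 0;0 -0.0015 0.0085 0 0 0 0;0 -0.0015 0.0085 0 0 0 0;0 -0.0015 0.0085 0 0 0 0"

```text
clock: 26.0
tcp_pos: [0.5001, -0.1252, 0.0288]
ee_rot: [2.341, 2.092, 0.002]
force: [-2.0, 1.4, 5.0]
finger_gap: 0.195
finger_force: 60.0
```

>>> arm_command:
  increments: "0 0 0 0 0 0 1;0 0 0 0 0 0 1;0 0 0 0 0 0 1;0 0 0 0 0 0 1;0 0 0 0 0 0 1;0 0 0 0 0 0 1;0 0 -0.04 0 0 0 1;0 0 -0.08 0 0 0 1;0 0 -0.12 0 0 0 1;0 0 -0.16 0 0 0 1;0 0 -0.18 0 0 0 1;0 0 -0.18 0 0 0 1"

```text
clock: 27.0
tcp_pos: [0.5028, -0.1262, 0.2136]
ee_rot: [2.335, 2.088, 0.008]
force: [1.3, 0.2, 0.2]
finger_gap: 0.999
finger_force: 0.0
```

>>> arm_command:
  increments: "0.04 0 0 0 0 0 1;0.08 0 0 0 0 0 1;0.1 0 0 0 0 0 1;0.1 0 0 0 0 0 1;0.1 0 0 0 0 0 1"

```text
clock: 27.42
tcp_pos: [0.5101, -0.0248, 0.2068]
ee_rot: [-2.339, -2.096, 0.002]
force: [0.3, -0.0, -0.4]
finger_gap: 1.0
finger_force: 0.0
```

```bash
python3 -c "
from m import *
s=env.state();im,d=viewer.grab_frame('top');cv2.imwrite('pics/fin.png',cv2.resize(im[150:270,250:450],None,fx=4,fy=4,interpolation=cv2.INTER_CUBIC))
print(s['clock'],s['finger_gap'],s['tcp_pos'])
for p,z in [((.481,-.306),.062),((.487,-.2455),.074),((.4937,-.186),.078),((.5003,-.1255),.081)]: print(tops('top',d,p,z,None))"
```

```text
27.4167 1.0001246269289807 [ 0.5100935  -0.02475077  0.2068364 ]
(119, array([ 0.4793, -0.3045,  0.0624]), array([ 0.4799, -0.3068,  0.0616]))
(109, array([ 0.4862, -0.2463,  0.0738]), array([ 0.4867, -0.2469,  0.0734]))
(96, array([ 0.4922, -0.1872,  0.0779]), array([ 0.4926, -0.1875,  0.0765]))
(1, array([ 0.4982, -0.1339,  0.0758]), array([ 0.4982, -0.1339,  0.0758]))
```

View pics/fin.png

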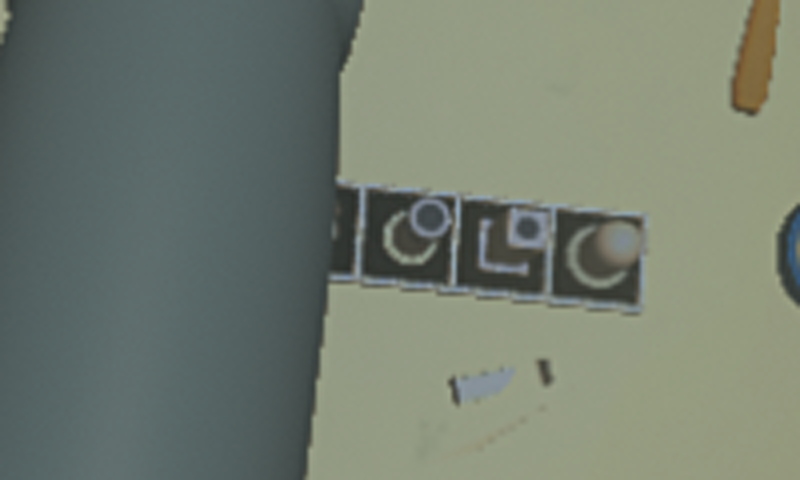

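The cup (410,235), square (505,245) and dome (600,250) stand centred. The arm hides the pin here, so I'll check it with the scene camera.

```bash
python3 -c "
from m import *
im,d=viewer.grab_frame('scene');cv2.imwrite('pics/fin2.png',cv2.resize(im[130:250,260:420],None,fx=4,fy=4,interpolation=cv2.INTER_CUBIC))
for p,z in [((.487,-.2455),.074),((.4937,-.186),.078),((.5003,-.1255),.081)]:
  try: print(tops('scene',d,p,z,None))
  except Exception: print('none')"
```

```text
(85, array([ 0.4831, -0.2422,  0.0727]), array([ 0.4853, -0.2453,  0.0714]))
(81, array([ 0.488 , -0.1837,  0.0767]), array([ 0.4896, -0.187 ,  0.0757]))
(35, array([ 0.4966, -0.1242,  0.0796]), array([ 0.4969, -0.1249,  0.0804]))
```

View pics/fin2.png

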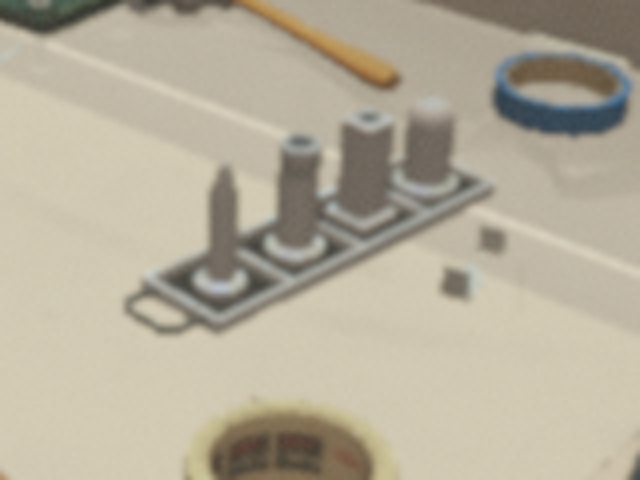

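All four stand upright in their pockets: pin (222,280) nearest the handle, then cup, square and dome. Handing in.

```bash
python3 -c "
from h import *
print(env.close_job())"
```

```text
the job is handed in; nothing more can be done
None
```

All four dies stand upright in the tray in reverse order (from the handle: pin, cup, square, dome), and the job was handed in at about 27.5 s; no verdict came back.

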